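# Touch off a cast slab at three points and zero the readout

## Task

Touch off the dark-red concrete slab before it is measured: push the green plunger, then the orange, then the blue along its rod until its ball bears on the slab, press gently but firmly (about 7 N on the slab; over 15 N chips it) for a moment, and leave it touching, without shifting the slab or laying the hand on it. Then press the red zero key on the readout fully down and let go. Disturb nothing else.

Things in the scene. Friction and masses are not known exactly. Their poses are not given: they have to be found in the camera images.
- plate: fixed steel measuring plate 310 x 270 x 20 mm, z up; origin on its underside beneath the slab's nominal middle; spans its x -210..100, y -190..80 mm. Carries three plungers: green (at its x = -50 mm) and orange (x = +50 mm) push along its +y on the slab's long side, blue (y = 0) along its +x on the slab's end
- slab: loose dark-red concrete slab, 160 (x) x 120 (y) x 50 mm, about 2.5 kg, lying on the plate a few mm and degrees off square. Origin at the centre of its underside, z up. The green and orange balls touch its -y face, the blue ball its -x face. The faces are hard: creep up at a few mm/s; 2 mm too far is too much force
- green_knob (a point): on the axis of the green plunger's upright round knob, 20 mm diameter, 52 mm tall, 19 mm below its top (top 84 mm, foot 32 mm above the table); x axis = push direction. Push it from behind or grip it from above. Ahead of it the rod runs through a blue bracket 40 mm high, 34 mm wide, 14 mm thick, centred 43 mm ahead when withdrawn
- orange_knob (a point): the same on the orange plunger
- blue_knob (a point): the same on the blue plunger
- green_rod (a point): front end of the green plunger's rod, on its axis, 60 mm ahead of the knob axis and 25 mm above the plate's top; x axis = push direction. A 12 mm steel ball tip is screwed into it on a thread: the ball's foremost point is 16 to 22 mm ahead of this point, by an amount that differs from plunger to plunger and is not measured, so touch must be felt
- orange_rod (a point): the same for the orange plunger
- blue_rod (a point): the same for the blue plunger
- green (a joint): how far the green plunger is pushed in, m, 0 (withdrawn) to 0.036 (stop). It slides with a steady drag of about 2 N and stays where it is left; the push beyond the drag is what the slab feels
- orange (a joint): the same for the orange plunger
- blue (a joint): the same for the blue plunger
- readout: fixed black readout box 90 x 110 x 50 mm with a red display and a red round zero key in a grey housing on its top; origin at the centre of its underside
- zero_top (a point): centre of the top of the red zero key, 28 mm diameter, pressed straight down
- zero (a joint): zero key travel, m: 0 up, 0.006 fully down (about 5 N); it springs back
- core_grey_center (a point): centre of a grey concrete test cylinder, 50 mm diameter, 100 mm tall, standing on the table; leave it alone
- core_red_center (a point): centre of a terracotta-red test cylinder of the same size; leave it alone
- spatula: metal spatula with a wooden handle, 180 mm long, lying on the table; leave it alone
There are look-alikes about, which are no part of the job. There is more than one size of the readout; the job needs the smaller. There is more than one size of the slab; the one meant has the size given above.

How it is judged:
By the outcome, as a careful person would: the job done as asked, in the order asked, and still so for the second after the job is handed in, with the robot touching nothing.
It also fails if it takes over 67 s, if anything falls off the work surface, if the arm or the gripper's body presses on something with over 40 N, if the wrist force passes 120 N, or if a joint passes its speed limit or range.

## Robot

A 7-joint arm with a two-finger parallel gripper is mounted at the origin on the work surface. World frame = base frame: x ahead of the robot, y to its left, z up, the work surface at z = 0. Lengths are in m, angles in rad, forces in N, time in s.
With the tool pointing down it reaches from about 0.4 to 0.85 m from the base axis. Payload 4.5 kg.
Tool frame: the origin (TCP) lies at the very end of the fingers, on their centre line; the grasp point (between the pads) lies 19 mm behind it (r.pinch_z is the distance from the TCP to the grasp point, in m); z points along the fingers, y is the line along which they close (so a half turn about z gives the same grasp; the last joint's range is limited). The gripper opens to 88 mm and grips with 3 to 60 N. Pads are 18 mm wide; open, the fingers measure 123 mm over their backs; the gripper's body (75 mm by 187 mm) begins 45 mm behind the grasp point.
Start: joints at [-1.236, 0.689, -0.195, 1.565, 0.157, 0.902, -0.215], TCP at [0.185, 0.597, 0.239] pointing down, gripper open.
Joint ranges: [-3.01, 3.01], [-0.46, 2.08], [-1.47, 1.51], [0.13, 2.56], [-1, 4.14], [0.04, 2.09], [-2.66, 2.66]. Speed limits (rad/s): [2.57, 2.57, 3.14, 3.14, 3.14, 3.14, 3.14].

## Interface

Orientations are given as a unit quaternion [x, y, z, w].
In Python, from plant import r, cams gives the robot as it stands.
- The arm moves only by the shell command python3 -m pendant 'ROWS' [FORCE]. ROWS is JSON, a list of rows, each a list of 3 entries, a list of its own where there are three numbers: the closure, from -1 (fully open) to 1 (shut), then the shift along the tool's x, y, z in mm, then the turn, a rotation vector about the tool's x, y, z in degrees. A call has 1 to 8 rows; each row shifts and turns the commanded pose from where the row before left it, along the tool's axes as they then stand; what a row does not reach is not made up. A row lasts 1/8 s, in which the tool goes at most 62.5 mm and 10.7 degrees, less where a joint would pass 70% of its speed; a pose out of reach is approached as far as the arm can. A call with a gripper value outside its range is refused whole. The fingers move at their own pace and stop on an object; FORCE is the grip in N (left out, the last holds). Time passes only in rows, so rows that do not move let the fingers close. It gives the time, the measured TCP pose, the force, the opening and the grip force at its end, in the units of the state.
- r.get_state(): the state, without advancing time (a new reading comes with each control period).
- cams.snapshot(name): name is "scene" or "top" or "wrist"; returns a dict with "img" (480x640x3 uint8, red, green, blue), "camera_matrix" (3x3 intrinsics, pixels), "camera_from_world" (4x4, takes a point from world to camera coordinates); the wrist camera has in their place "tool_from_camera" (4x4, takes a point from camera to tool coordinates, whose origin is the TCP and whose axes are the flange's). Camera axes: x right, y up, looking along -z (the intrinsics and any distortion apply to the point x, -y, -z); pixel columns grow to the right and rows downward; lengths in m; the calibration is good to about 2 mm. A picture is of the moment at which its call begins: read the wrist's pose just before it. There is no depth.
- r.finish_job(): hands the job in; it is judged then, once.
The state is a dict: "clock": time; "q": joint angles; "qd": joint speeds; "joint_torque": joint torques, N m; "tool_pos": TCP position; "eef_rot": TCP orientation; "contact_force": force on the tool from outside, world axes, zero at the start; "moment": the same for the moment, N m; "opening": opening from 0.0 (shut) to 1.0 (fully open); "finger_force": force on a finger pad.
Only numpy, scipy, OpenCV 4.12 (cv2) and the standard library are available. Lean on these libraries where they do the work, as an engineer would, in place of code of your own. Each camera call takes 0.05 s, during which the arm holds its last target. There are 200 camera calls.

## Working session

There is one attempt and no reset: what is moved stays moved. The work goes in short steps, Python scripts to look and compute and a shell command to move; the robot and the scene stay as the last step left them, time stands still between calls to the robot, and variables do not carry over. Pictures are saved under pics/ and viewed, at most 10 in all, crops included, and the job is handed in when it is done.

```bash
ls; mkdir -p pics
python3 - <<'E'
from plant import r,cams
import cv2,json,numpy as np
s=r.get_state();print({k:np.round(v,3).tolist() for k,v in s.items()},r.pinch_z)
for n in("scene","top"):
    d=cams.snapshot(n);cv2.imwrite(f"pics/{n}.png",d["img"][:,:,::-1]);print(n,np.round(d["camera_matrix"],1).tolist(),np.round(d["camera_from_world"],3).tolist(),[k for k in d])
E
```

```text
pics
{'clock': 0.0, 'q': [-1.236, 0.69, -0.195, 1.566, 0.157, 0.902, -0.215], 'qd': [-0.001, -0.001, 0.0, 0.0, 0.0, 0.001, 0.001], 'joint_torque': [-0.0, -52.757, -1.268, -15.343, -0.053, 0.007, 0.0], 'tool_pos': [0.185, 0.596, 0.238], 'eef_rot': [0.15, 0.989, -0.001, -0.0], 'contact_force': [-0.127, 0.52, -0.598], 'moment': [-0.009, 0.052, 0.017], 'finger_force': 0.0, 'opening': 1.005} 0.0187
scene [[467.4, 0.0, 310.4], [0.0, 467.4, 239.9], [0.0, 0.0, 1.0]] [[0.805, 0.593, -0.016, -0.544], [-0.447, 0.624, 0.641, 0.181], [0.39, -0.509, 0.767, -1.293], [0.0, 0.0, 0.0, 1.0]] ['img', 'camera_matrix', 'camera_from_world']
top [[524.0, 0.0, 315.8], [0.0, 524.0, 239.8], [0.0, 0.0, 1.0]] [[0.007, -1.0, -0.01, 0.091], [0.981, 0.005, 0.196, -0.603], [-0.196, -0.011, 0.981, -1.416], [0.0, 0.0, 0.0, 1.0]] ['img', 'camera_matrix', 'camera_from_world']
```

View pics/top.png

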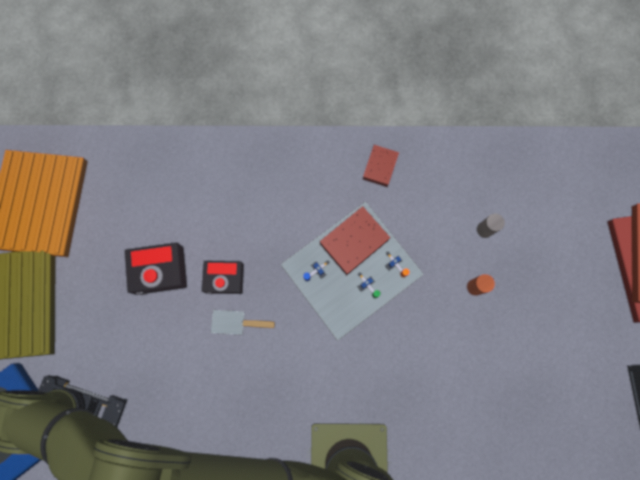

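View pics/scene.png

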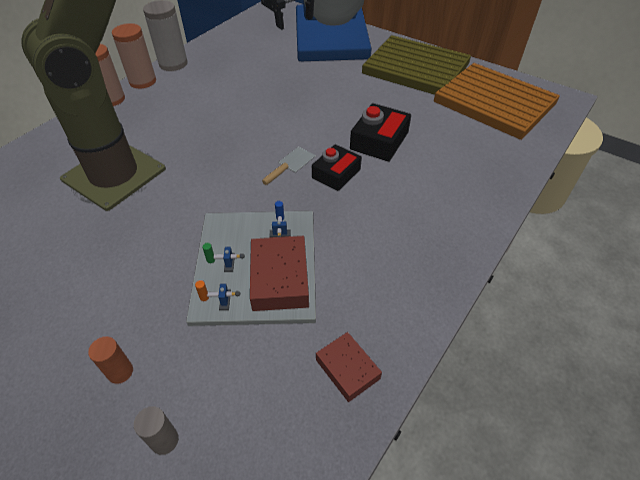

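Look-alikes: readouts at top-view (222,277) small and (155,268) large, so I choose the small one. Slabs at (355,240) on the plate and (380,165) loose and small, so I choose the one on the plate. The terracotta core (484,284) and the orange and blue pallets could confuse the colour masks. The plungers are green (377,294), orange (406,271) and blue (307,277).

```bash
cat > h.py <<'E'
import numpy as np,cv2
from plant import r,cams
from scipy.spatial.transform import Rotation as R
def snap(n):
    s=r.get_state(); d=cams.snapshot(n); 
    if n=="wrist":
        T=np.eye(4);T[:3,:3]=R.from_quat(s["eef_rot"]).as_matrix();T[:3,3]=s["tool_pos"]
        d["wfc"]=T@d["tool_from_camera"]
    else: d["wfc"]=np.linalg.inv(d["camera_from_world"])
    return d
def ray(d,px):
    K=d["camera_matrix"];x=np.linalg.solve(K,[px[0],px[1],1.]);v=d["wfc"][:3,:3]@[x[0],-x[1],-1.]
    return d["wfc"][:3,3],v/np.linalg.norm(v)
def onz(d,px,z):
    o,v=ray(d,px);return o+v*(z-o[2])/v[2]
def proj(d,P):
    c=np.linalg.inv(d["wfc"])@np.r_[P,1];p=d["camera_matrix"]@[c[0],-c[1],-c[2]];return p[:2]/p[2]
def tri(a,pa,b,pb):
    A=0;B=0
    for d,p in((a,pa),(b,pb)):
        o,v=ray(d,p);M=np.eye(3)-np.outer(v,v);A=A+M;B=B+M@o
    return np.linalg.solve(A,B)
HUE={"green":(50,80),"orange":(8,18),"blue":(108,125),"red":(0,4)}
def blobs(d,c,box,smin=150,vmin=80):
    h=cv2.cvtColor(d["img"],cv2.COLOR_RGB2HSV);lo,hi=HUE[c]
    m=cv2.inRange(h,(lo,smin,vmin),(hi,255,255));k=np.zeros_like(m);x0,y0,x1,y1=box;k[y0:y1,x0:x1]=255;m&=k
    n,l,st,ce=cv2.connectedComponentsWithStats(m)
    return [(st[i,4],ce[i].round(1).tolist(),st[i,:4].tolist()) for i in range(1,n) if st[i,4]>8]
E
python3 - <<'E'
from h import *
T=snap("top");S=snap("scene")
for c in("green","orange","blue"):
    print(c,blobs(T,c,(280,200,425,340)),blobs(S,c,(185,190,320,330)))
print("red",blobs(T,"red",(195,255,248,300)),blobs(S,"red",(305,140,365,190)))
h=cv2.cvtColor(T["img"],cv2.COLOR_RGB2HSV);print(h[300,338],h[240,355],h[320,300],h[294,377],h[285,367],h[276,307])
for p in((364,205),(422,271),(338,338),(282,265)): print(onz(T,p,.02).round(4))
print(onz(T,(220,283),.06))
E
```

```text
green [(np.int32(17), [376.1, 293.5], [374, 292, 5, 4])] [(np.int32(42), [206.4, 246.4], [203, 243, 8, 7])]
orange [(np.int32(34), [404.9, 272.2], [402, 269, 7, 7])] [(np.int32(169), [201.4, 290.2], [195, 281, 14, 20])]
blue [(np.int32(9), [391.6, 263.7], [390, 262, 4, 4]), (np.int32(30), [306.5, 276.1], [304, 273, 6, 7])] [(np.int32(73), [279.3, 207.0], [275, 201, 8, 15]), (np.int32(43), [278.7, 223.6], [272, 222, 14, 4]), (np.int32(47), [226.7, 253.1], [224, 247, 7, 12]), (np.int32(61), [222.0, 290.5], [219, 284, 7, 14])]
red [(np.int32(294), [221.3, 268.2], [208, 263, 28, 11]), (np.int32(47), [219.6, 282.5], [216, 279, 8, 8])] [(np.int32(68), [330.7, 151.6], [326, 148, 10, 9]), (np.int32(250), [343.1, 162.8], [331, 153, 26, 21])]
[103  30 164] [  3 120 162] [115  29 151] [ 69 167 165] [113  69 152] [110 188 212]
[ 0.7153 -0.0462  0.02  ]
[ 0.5212 -0.2095  0.02  ]
[0.3316 0.0306 0.02  ]
[0.5364 0.1909 0.02  ]
[0.47903344 0.35912634 0.06      ]
```

Run:
```python
from h import *
T=snap("top");S=snap("scene");W=snap("wrist")
print(np.round(W["tool_from_camera"],3).tolist(),np.round(W["camera_matrix"],0).tolist())
for c,p in(("g",(376.1,293.5)),("o",(404.9,271.5)),("b",(306.5,276.1))): print(c,onz(T,p,.08).round(4))
print("key tri",tri(T,(219.6,282.5),S,(330.7,151.6)).round(4))
s=r.get_state();M=R.from_quat(s["eef_rot"]).as_matrix()
tgt=np.array([.50,0,.30])
print("shift tool mm",(M.T@(tgt-s["tool_pos"])*1000).round(0))
```

```text
[[-0.001, 0.965, 0.262, 0.067], [1.0, 0.001, 0.001, -0.0], [0.001, 0.262, -0.965, -0.147], [0.0, 0.0, 0.0, 1.0]] [[397.0, 0.0, 320.0], [0.0, 397.0, 244.0], [0.0, 0.0, 1.0]]
g [ 0.4505 -0.0712  0.08  ]
o [ 0.5112 -0.151   0.08  ]
b [0.497  0.1185 0.08  ]
key tri [0.4797 0.359  0.0671]
shift tool mm [-478. -477.  -61.]
```

```bash
python3 -m pendant '[[1,[-40,-40,-10],[0,0,0]],[1,[-40,-40,-10],[0,0,0]],[1,[-40,-40,-10],[0,0,0]],[1,[-40,-40,-10],[0,0,0]],[1,[-40,-40,-10],[0,0,0]],[1,[-40,-40,-10],[0,0,0]],[1,[-40,-40,0],[0,0,0]],[1,[-40,-40,0],[0,0,0]]]' 30; python3 -m pendant '[[1,[-40,-40,0],[0,0,0]],[1,[-40,-40,0],[0,0,0]],[1,[-40,-40,0],[0,0,0]],[1,[-38,-37,0],[0,0,0]]]'; python3 -m pendant '[[1,[0,0,0],[0,0,-9]],[1,[0,0,0],[0,0,-9]],[1,[0,0,0],[0,0,-9]],[1,[0,0,0],[0,0,-9]],[1,[0,0,0],[0,0,-9]],[1,[0,0,0],[0,0,-9]],[1,[0,0,0],[0,0,0]],[1,[0,0,0],[0,0,0]]]'
python3 - <<'E'
from h import *
d=snap("wrist");cv2.imwrite("pics/w1.png",d["img"][:,:,::-1])
s=r.get_state();print(s["clock"],s["q"],R.from_quat(s["eef_rot"]).as_matrix().round(3))
E
```

```text
clock: 1.35
tool_pos: [0.3969, 0.195, 0.2992]
eef_rot: [0.15, 0.989, 0.0, 0.001]
contact_force: [1.0, -0.9, -0.3]
opening: 0.115
finger_force: 0.0
clock: 1.85
tool_pos: [0.5012, -0.0022, 0.2989]
eef_rot: [0.15, 0.989, 0.0, 0.0]
contact_force: [0.7, 0.1, 0.2]
opening: 0.004
finger_force: 0.0
clock: 2.85
tool_pos: [0.5004, -0.0003, 0.2987]
eef_rot: [-0.314, 0.949, 0.0, 0.0]
contact_force: [-0.0, -0.3, -0.1]
opening: 0.003
finger_force: 0.0
2.9 [ 0.21532829  0.47311952 -0.46811988  1.84505861  0.2687741   0.88599273
  1.83026585] [[-0.802 -0.597  0.   ]
 [-0.597  0.802 -0.   ]
 [ 0.    -0.    -1.   ]]
```

View pics/w1.png

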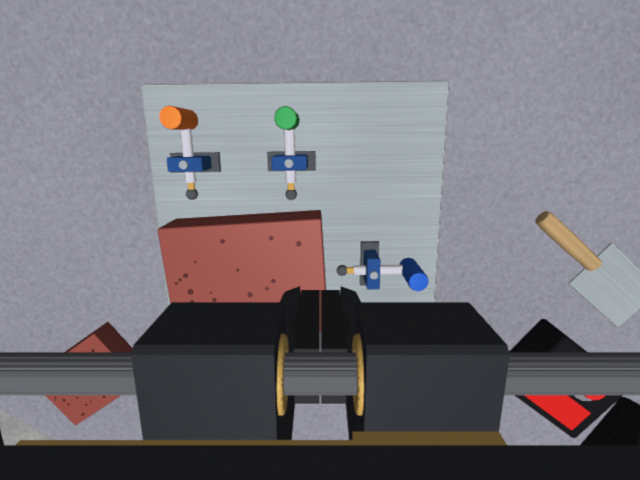

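The wrist view shows the whole plate. Knob tops: green (286,118), orange (170,117), blue (418,284). Balls: green (291,194), orange (192,194), blue (342,270). The slab's near corner is at about (321,211). All brackets lie between their knobs and the slab, as expected.

Run:
```python
from h import *
d=snap("wrist")
c=cv2.resize(d["img"][90:310,130:450],None,fx=2.5,fy=2.5,interpolation=cv2.INTER_CUBIC)
cv2.imwrite("pics/w1c.png",c[:,:,::-1])
for n,p in(("g",(286,118)),("o",(170.5,117)),("b",(418,284))): print(n,onz(d,p,.084).round(4))
for n,p in(("gb",(291,194)),("ob",(192,194)),("bb",(342,270))): print(n,onz(d,p,.045).round(4))
for p in((144,85),(448,82),(436,300)):print(onz(d,p,.02).round(4))
```

```text
g [ 0.4515 -0.074   0.084 ]
o [ 0.5105 -0.155   0.084 ]
b [0.5005 0.1175 0.084 ]
gb [ 0.5088 -0.0312  0.045 ]
ob [ 0.5684 -0.1115  0.045 ]
bb [0.5424 0.0594 0.045 ]
[ 0.5114 -0.2123  0.02  ]
[0.3279 0.0304 0.02  ]
[0.5128 0.1749 0.02  ]
```

View pics/w1c.png

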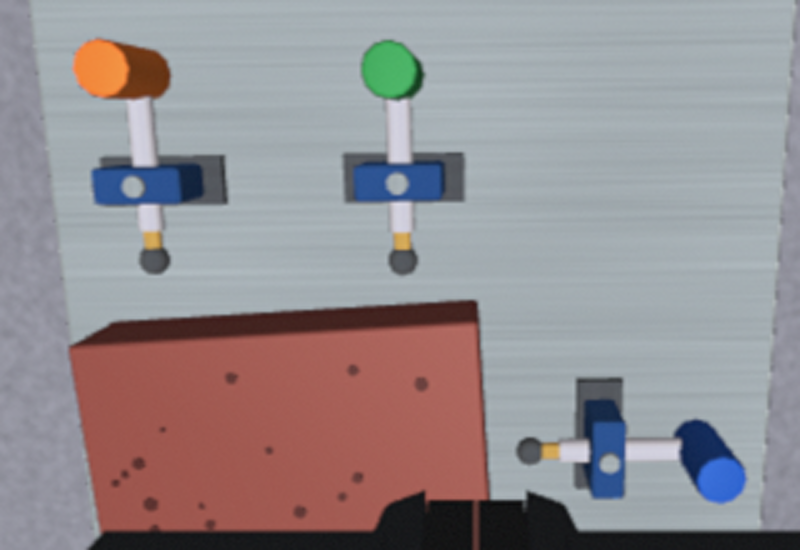

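Run:
```python
from h import *
d=snap("wrist")
f=lambda x,y:(130+x/2.5,90+y/2.5)
a=onz(d,f(115,323),.02);b=onz(d,f(477,301),.02);t1=onz(d,f(477,322),.07);t2=onz(d,f(488,500),.07);t0=onz(d,f(71,346),.07)
print(a,b,np.linalg.norm(a-b),t0,t1,t2,np.linalg.norm(t1-t0))
ex=np.array([.605,-.796,0]);ey=np.array([.796,.605,0])
g=np.array([.4510,-.0726,0]);o=np.array([.5108,-.153,0]);bl=np.array([.4988,.118,0])
def gap(p,dr,A,B):
    # p+s*dr on line AB
    M=np.c_[dr[:2],-(B-A)[:2]];return np.linalg.solve(M,(A-p)[:2])[0]
for n,ball,k,e,L in(("g",(403,260),g,ey,((a,b),(t0,t1))),("o",(154,260),o,ey,((a,b),(t0,t1))),("b",(530,450),bl,ex,((t1,t2),))):
    P=onz(d,f(*ball),.045)
    print(n,"ballfront-knob",(P-k)@e*1000+6,"gap",[gap(P,e,*l)*1000-6 for l in L],"knob->face-79",[gap(k,e,*l)*1000-79 for l in L])
print("slab x axis deg",np.degrees(np.arctan2(*(a-b)[[1,0]])),np.degrees(np.arctan2(*(t0-t1)[[1,0]])))
# target behind green: tool x=-push
s=r.get_state();M=R.from_quat(s["eef_rot"]).as_matrix()
for n,k in(("g",g),("o",o)):
    t=k-ey*.045;t[2]=.05;print(n,M.T@(t-s["tool_pos"])*1000)
```

```text
[ 0.6100911  -0.11530144  0.02      ] [0.5079921  0.00581385 0.02      ] 0.15840807219035277 [ 0.60885464 -0.11552185  0.07      ] [0.50733722 0.00522791 0.07      ] [0.5635302  0.05256252 0.07      ] 0.1577538959395055
g ballfront-knob 77.16706349641323 gap [np.float64(17.149762010177913), np.float64(16.230713539124945)] knob->face-79 [np.float64(15.25218508984264), np.float64(14.335507182769149)]
o ballfront-knob 77.10271999123029 gap [np.float64(23.345235215505024), np.float64(22.29242560952268)] knob->face-79 [np.float64(21.359651989448253), np.float64(20.30983423673885)]
b ballfront-knob 78.97930890482803 gap [np.float64(12.9093222335513)] knob->face-79 [np.float64(12.881922990670844)]
slab x axis deg -49.869441668532204 -49.94537377372138
g [127.88002053 -28.9354798  248.75923488]
o [ 127.9873702  -129.1362197   248.77332498]
```

```bash
python3 -m pendant '[[1,[43,-10,20],[0,0,0]],[1,[43,-10,40],[0,0,0]],[1,[42,-9,40],[0,0,0]],[1,[0,0,40],[0,0,0]],[1,[0,0,40],[0,0,0]],[1,[0,0,40],[0,0,0]],[1,[0,0,29],[0,0,0]],[1,[0,0,0],[0,0,0]]]'
python3 -m pendant '[[1,[-5,0,0],[0,0,0]],[1,[-5,0,0],[0,0,0]],[1,[-5,0,0],[0,0,0]],[1,[-2,0,0],[0,0,0]],[1,[0,0,0],[0,0,0]],[1,[0,0,0],[0,0,0]]]'
python3 - <<'E'
from h import *
d=snap("wrist");cv2.imwrite("pics/w2.png",d["img"][:,:,::-1])
s=r.get_state();print(s["tool_pos"],s["contact_force"])
E
```

```text
clock: 4.0
tool_pos: [0.4168, -0.1005, 0.0524]
eef_rot: [-0.316, 0.949, 0.0, -0.002]
contact_force: [0.1, 0.6, 0.1]
opening: 0.006
finger_force: 0.0
clock: 4.75
tool_pos: [0.4304, -0.0909, 0.0536]
eef_rot: [-0.315, 0.949, 0.0, -0.001]
contact_force: [-0.5, 0.3, -0.0]
opening: 0.004
finger_force: 0.0
[ 0.43040967 -0.09085413  0.05353662] [-0.18785799  0.07790813 -0.12591407]
```

View pics/w2.png

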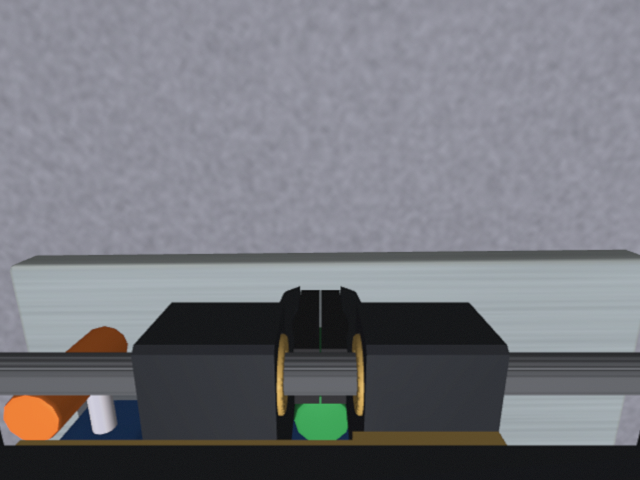

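Fingers are centred on the green knob (321,422), right behind it. Creep forward.

```bash
python3 -m pendant '[[1,[-1,0,0],[0,0,0]],[1,[-1,0,0],[0,0,0]],[1,[-1,0,0],[0,0,0]],[1,[-1,0,0],[0,0,0]],[1,[-1,0,0],[0,0,0]],[1,[-1,0,0],[0,0,0]]]'
for i in 1 ; do :; done
python3 -m pendant '[[1,[-1,0,0],[0,0,0]],[1,[-1,0,0],[0,0,0]],[1,[-1,0,0],[0,0,0]]]'
python3 -m pendant '[[1,[-1,0,0],[0,0,0]],[1,[-1,0,0],[0,0,0]],[1,[-1,0,0],[0,0,0]]]'
python3 -m pendant '[[1,[-1,0,0],[0,0,0]],[1,[-1,0,0],[0,0,0]],[1,[-1,0,0],[0,0,0]]]'
```

```text
clock: 5.55
tool_pos: [0.4355, -0.0871, 0.0535]
eef_rot: [-0.315, 0.949, 0.0, -0.001]
contact_force: [0.9, -0.5, -0.5]
opening: 0.007
finger_force: 0.0
clock: 5.92
tool_pos: [0.4371, -0.0859, 0.0535]
eef_rot: [-0.315, 0.949, -0.0, -0.002]
contact_force: [-1.9, -1.5, 1.8]
opening: 0.005
finger_force: 1.0
clock: 6.3
tool_pos: [0.4401, -0.0836, 0.0535]
eef_rot: [-0.315, 0.949, 0.0, -0.001]
contact_force: [-1.5, -2.0, 0.2]
opening: 0.01
finger_force: 1.0
clock: 6.68
tool_pos: [0.4427, -0.0816, 0.0535]
eef_rot: [-0.315, 0.949, 0.0, -0.001]
contact_force: [-1.8, -0.5, 1.0]
opening: 0.004
finger_force: 1.0
```

```bash
python3 -m pendant '[[1,[-1,0,0],[0,0,0]],[1,[-1,0,0],[0,0,0]],[1,[-1,0,0],[0,0,0]],[1,[-1,0,0],[0,0,0]],[1,[-1,0,0],[0,0,0]]]'|sed -n '2p;4p'
for i in 1; do python3 -m pendant '[[1,[-0.5,0,0],[0,0,0]],[1,[-0.5,0,0],[0,0,0]]]'|sed -n '2p;4p'; done
python3 -m pendant '[[1,[-0.5,0,0],[0,0,0]]]'|sed -n '2p;4p'
```

```text
tool_pos: [0.4466, -0.0786, 0.0535]
contact_force: [-2.1, -0.6, 1.5]
tool_pos: [0.4474, -0.078, 0.0535]
contact_force: [-2.4, -1.0, 1.0]
tool_pos: [0.4478, -0.0778, 0.0535]
contact_force: [-2.4, 0.1, -0.2]
```

```bash
python3 -m pendant '[[1,[-0.4,0,0],[0,0,0]]]'|sed -n '2p;4p';python3 -m pendant '[[1,[-0.4,0,0],[0,0,0]]]'|sed -n '2p;4p';python3 -m pendant '[[1,[-0.4,0,0],[0,0,0]]]'|sed -n '2p;4p'
```

```text
tool_pos: [0.4481, -0.0775, 0.0535]
contact_force: [-1.7, -0.2, 0.8]
tool_pos: [0.4485, -0.0772, 0.0535]
contact_force: [-2.5, 0.2, 1.2]
tool_pos: [0.4488, -0.077, 0.0535]
contact_force: [-2.1, -0.6, 0.8]
```

```bash
python3 -m pendant '[[1,[-0.3,0,0],[0,0,0]]]'|sed -n '2p;4p';python3 -m pendant '[[1,[-0.3,0,0],[0,0,0]]]'|sed -n '2p;4p'
```

```text
tool_pos: [0.4491, -0.0768, 0.0535]
contact_force: [-1.7, -0.0, 0.5]
tool_pos: [0.4493, -0.0767, 0.0535]
contact_force: [-2.3, 0.4, 1.5]
```

```bash
python3 -m pendant '[[1,[-0.4,0,0],[0,0,0]]]'|sed -n '2p;4p';python3 -m pendant '[[1,[-0.4,0,0],[0,0,0]]]'|sed -n '2p;4p'
```

```text
tool_pos: [0.4496, -0.0765, 0.0535]
contact_force: [-1.8, 0.0, 0.9]
tool_pos: [0.4497, -0.0764, 0.0535]
contact_force: [-3.3, -0.5, 0.8]
```

```bash
python3 -m pendant '[[1,[-0.4,0,0],[0,0,0]]]'|sed -n '2p;4p';python3 -m pendant '[[1,[-0.4,0,0],[0,0,0]]]'|sed -n '2p;4p'
```

```text
tool_pos: [0.4497, -0.0763, 0.0535]
contact_force: [-4.3, -0.6, 1.8]
tool_pos: [0.4498, -0.0763, 0.0535]
contact_force: [-4.4, -1.2, 2.6]
```

```bash
python3 -m pendant '[[1,[-0.3,0,0],[0,0,0]]]'|sed -n '2p;4p';python3 -m pendant '[[1,[-0.3,0,0],[0,0,0]]]'|sed -n '2p;4p'
```

```text
tool_pos: [0.4498, -0.0763, 0.0535]
contact_force: [-5.4, -2.8, 3.0]
tool_pos: [0.4498, -0.0763, 0.0535]
contact_force: [-6.6, -1.8, 2.9]
```

```bash
python3 -m pendant '[[1,[-0.3,0,0],[0,0,0]]]'|sed -n '2p;4p';python3 -m pendant '[[1,[0,0,0],[0,0,0]]]'|sed -n '2p;4p'
```

```text
tool_pos: [0.4498, -0.0762, 0.0535]
contact_force: [-5.0, -2.1, 4.3]
tool_pos: [0.4498, -0.0762, 0.0535]
contact_force: [-6.2, -1.6, 3.7]
```

```bash
python3 -m pendant '[[1,[-0.4,0,0],[0,0,0]]]'|sed -n '2p;4p';python3 -m pendant '[[1,[-0.4,0,0],[0,0,0]]]'|sed -n '2p;4p'
```

```text
tool_pos: [0.4499, -0.0762, 0.0535]
contact_force: [-6.6, -3.4, 3.8]
tool_pos: [0.4499, -0.0762, 0.0535]
contact_force: [-6.3, -2.9, 4.4]
```

```bash
python3 -m pendant '[[1,[-0.3,0,0],[0,0,0]]]'|sed -n '2p;4p';python3 -m pendant '[[1,[0,0,0],[0,0,0]]]'|sed -n '2p;4p';python3 -m pendant '[[1,[0,0,0],[0,0,0]]]'|sed -n '2p;4p'
```

```text
tool_pos: [0.4499, -0.0762, 0.0535]
contact_force: [-7.5, -3.5, 4.1]
tool_pos: [0.4499, -0.0762, 0.0535]
contact_force: [-7.3, -3.3, 3.9]
tool_pos: [0.4499, -0.0762, 0.0535]
contact_force: [-6.9, -2.9, 4.8]
```

```bash
python3 -m pendant '[[1,[-0.4,0,0],[0,0,0]],[1,[0,0,0],[0,0,0]]]'|sed -n '2p;4p';python3 -m pendant '[[1,[0,0,0],[0,0,0]],[1,[0,0,0],[0,0,0]]]'|sed -n '1p;2p;4p'
```

```text
tool_pos: [0.4499, -0.0762, 0.0535]
contact_force: [-7.6, -2.9, 5.0]
clock: 10.42
tool_pos: [0.4499, -0.0762, 0.0535]
contact_force: [-7.2, -3.6, 4.5]
```

```bash
python3 -m pendant '[[1,[-0.4,0,0],[0,0,0]],[1,[0,0,0],[0,0,0]]]'|sed -n '2p;4p';python3 -m pendant '[[1,[0,0,0],[0,0,0]],[1,[0,0,0],[0,0,0]]]'|sed -n '1p;2p;4p'
```

```text
tool_pos: [0.4499, -0.0762, 0.0535]
contact_force: [-8.1, -3.5, 5.9]
clock: 10.92
tool_pos: [0.4499, -0.0762, 0.0535]
contact_force: [-8.4, -2.9, 4.3]
```

```bash
python3 -m pendant '[[1,[2,0,0],[0,0,0]],[1,[3,0,0],[0,0,0]],[1,[10,0,0],[0,0,0]],[1,[18,0,0],[0,0,0]],[1,[0,-30,0],[0,0,0]],[1,[0,-40,0],[0,0,0]],[1,[0,-30,0],[0,0,0]],[1,[0,0,0],[0,0,0]]]'
python3 -m pendant '[[1,[0,0,0],[0,0,0]],[1,[0,0,0],[0,0,0]]]'
python3 - <<'E'
from h import *
s=r.get_state();M=R.from_quat(s["eef_rot"]).as_matrix();o=np.array([.5108,-.153,.054])
print("orange knob in tool mm",M.T@(o-s["tool_pos"])*1000,s["contact_force"])
ey=np.array([.796,.605,0]);print(s["tool_pos"]@ey)
d=snap("wrist");cv2.imwrite("pics/w3.png",d["img"][:,:,::-1])
E
```

```text
clock: 11.92
tool_pos: [0.4881, -0.1768, 0.0534]
eef_rot: [-0.313, 0.95, -0.001, 0.001]
contact_force: [0.2, 0.3, -0.0]
opening: 0.01
finger_force: 0.0
clock: 12.18
tool_pos: [0.4857, -0.1727, 0.0535]
eef_rot: [-0.316, 0.949, 0.0, -0.001]
contact_force: [-0.1, 0.0, -0.9]
opening: 0.006
finger_force: 0.0
orange knob in tool mm [-31.84988425   0.67258444  -0.58472132] [-0.07977014  0.04367176 -0.92378967]
0.2821829690541501
```

View pics/w3.png

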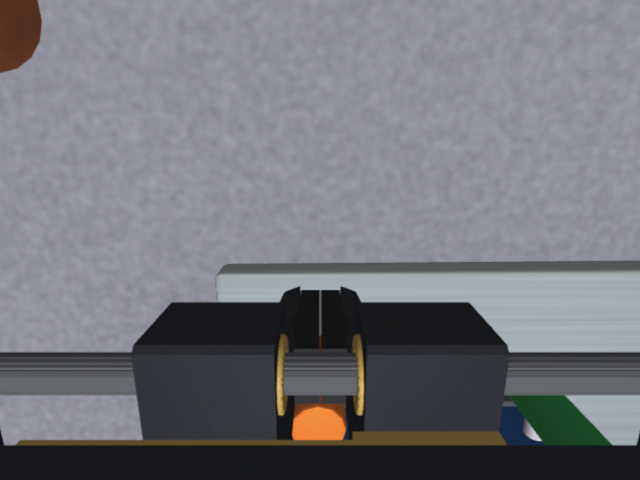

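Fingers are centred behind the orange knob (319,425). Push it.

```bash
python3 -m pendant '[[1,[-3,0,0],[0,0,0]],[1,[-3,0,0],[0,0,0]],[1,[-2,0,0],[0,0,0]],[1,[-1,0,0],[0,0,0]],[1,[-1,0,0],[0,0,0]],[1,[-1,0,0],[0,0,0]],[1,[-1,0,0],[0,0,0]],[1,[-1,0,0],[0,0,0]]]'|sed -n '2p;4p';python3 -m pendant '[[1,[-1,0,0],[0,0,0]],[1,[-1,0,0],[0,0,0]],[1,[-1,0,0],[0,0,0]],[1,[-1,0,0],[0,0,0]],[1,[-1,0,0],[0,0,0]],[1,[-1,0,0],[0,0,0]],[1,[-1,0,0],[0,0,0]],[1,[-1,0,0],[0,0,0]]]'|sed -n '2p;4p';python3 -m pendant '[[1,[-1,0,0],[0,0,0]],[1,[-1,0,0],[0,0,0]],[1,[-1,0,0],[0,0,0]],[1,[-1,0,0],[0,0,0]],[1,[-1,0,0],[0,0,0]],[1,[-1,0,0],[0,0,0]],[1,[-1,0,0],[0,0,0]]]'|sed -n '1p;2p;4p'
```

```text
tool_pos: [0.4963, -0.1665, 0.0534]
contact_force: [-0.8, -2.1, 0.5]
tool_pos: [0.5031, -0.1613, 0.0534]
contact_force: [-1.4, -0.3, 0.6]
clock: 15.1
tool_pos: [0.5087, -0.1571, 0.0534]
contact_force: [-2.4, -0.6, 0.9]
```

```bash
python3 -m pendant '[[1,[-0.5,0,0],[0,0,0]],[1,[-0.5,0,0],[0,0,0]]]'|sed -n '2p;4p';python3 -m pendant '[[1,[-0.5,0,0],[0,0,0]]]'|sed -n '2p;4p';python3 -m pendant '[[1,[-0.5,0,0],[0,0,0]]]'|sed -n '2p;4p'; python3 -m pendant '[[1,[-0.5,0,0],[0,0,0]]]'|sed -n '2p;4p'
```

```text
tool_pos: [0.5095, -0.1565, 0.0534]
contact_force: [-2.7, -1.3, 1.2]
tool_pos: [0.5099, -0.1562, 0.0534]
contact_force: [-2.3, -0.2, 1.2]
tool_pos: [0.5103, -0.1559, 0.0534]
contact_force: [-2.2, -0.3, 1.2]
tool_pos: [0.5107, -0.1556, 0.0534]
contact_force: [-2.2, 0.3, 0.9]
```

```bash
python3 -m pendant '[[1,[-0.5,0,0],[0,0,0]]]'|sed -n '2p;4p';python3 -m pendant '[[1,[-0.5,0,0],[0,0,0]]]'|sed -n '2p;4p'; python3 -m pendant '[[1,[-0.5,0,0],[0,0,0]]]'|sed -n '2p;4p'
```

```text
tool_pos: [0.5111, -0.1553, 0.0534]
contact_force: [-2.7, -0.6, 1.1]
tool_pos: [0.5115, -0.1551, 0.0534]
contact_force: [-2.5, -0.3, 0.5]
tool_pos: [0.5119, -0.1547, 0.0534]
contact_force: [-2.2, -0.1, 0.8]
```

```bash
python3 -m pendant '[[1,[-0.4,0,0],[0,0,0]]]'|sed -n '2p;4p';python3 -m pendant '[[1,[-0.4,0,0],[0,0,0]]]'|sed -n '2p;4p'; python3 -m pendant '[[1,[-0.4,0,0],[0,0,0]]]'|sed -n '2p;4p'
```

```text
tool_pos: [0.5122, -0.1545, 0.0534]
contact_force: [-2.0, 0.5, 1.4]
tool_pos: [0.5125, -0.1543, 0.0534]
contact_force: [-1.5, -0.1, 0.7]
tool_pos: [0.5128, -0.154, 0.0534]
contact_force: [-2.5, -0.2, -0.1]
```

```bash
python3 -m pendant '[[1,[-0.4,0,0],[0,0,0]]]'|sed -n '2p;4p';python3 -m pendant '[[1,[-0.4,0,0],[0,0,0]]]'|sed -n '2p;4p'
```

```text
tool_pos: [0.5132, -0.1538, 0.0534]
contact_force: [-2.6, 0.4, 0.4]
tool_pos: [0.5135, -0.1536, 0.0534]
contact_force: [-2.8, -0.6, 0.7]
```

```bash
python3 -m pendant '[[1,[-0.4,0,0],[0,0,0]]]'|sed -n '2p;4p';python3 -m pendant '[[1,[-0.4,0,0],[0,0,0]]]'|sed -n '2p;4p'; python3 -m pendant '[[1,[-0.4,0,0],[0,0,0]]]'|sed -n '2p;4p'
```

```text
tool_pos: [0.5138, -0.1534, 0.0534]
contact_force: [-2.3, 0.1, 0.0]
tool_pos: [0.5141, -0.1531, 0.0534]
contact_force: [-2.3, 0.1, 0.2]
tool_pos: [0.5142, -0.153, 0.0534]
contact_force: [-3.4, 0.2, 0.7]
```

```bash
python3 -m pendant '[[1,[-0.4,0,0],[0,0,0]]]'|sed -n '2p;4p';python3 -m pendant '[[1,[-0.4,0,0],[0,0,0]]]'|sed -n '2p;4p'
```

```text
tool_pos: [0.5143, -0.1529, 0.0534]
contact_force: [-3.2, -1.4, 2.4]
tool_pos: [0.5144, -0.1529, 0.0533]
contact_force: [-4.3, -0.5, 2.5]
```

```bash
python3 -m pendant '[[1,[-0.4,0,0],[0,0,0]],[1,[-0.4,0,0],[0,0,0]]]'|sed -n '2p;4p';python3 -m pendant '[[1,[-0.4,0,0],[0,0,0]],[1,[-0.4,0,0],[0,0,0]]]'|sed -n '2p;4p'
```

```text
tool_pos: [0.5144, -0.1528, 0.0533]
contact_force: [-6.0, -2.5, 3.4]
tool_pos: [0.5145, -0.1528, 0.0533]
contact_force: [-6.9, -2.7, 3.8]
```

```bash
python3 -m pendant '[[1,[-0.4,0,0],[0,0,0]],[1,[0,0,0],[0,0,0]]]'|sed -n '2p;4p'
```

```text
tool_pos: [0.5145, -0.1528, 0.0533]
contact_force: [-6.9, -1.7, 4.2]
```

```bash
python3 -m pendant '[[1,[-0.4,0,0],[0,0,0]],[1,[-0.4,0,0],[0,0,0]]]'|sed -n '2p;4p';python3 -m pendant '[[1,[0,0,0],[0,0,0]],[1,[0,0,0],[0,0,0]]]'|sed -n '2p;4p'
```

```text
tool_pos: [0.5145, -0.1528, 0.0533]
contact_force: [-8.3, -3.1, 6.5]
tool_pos: [0.5145, -0.1528, 0.0533]
contact_force: [-8.6, -3.0, 5.1]
```

```bash
python3 -m pendant '[[1,[-0.3,0,0],[0,0,0]],[1,[0,0,0],[0,0,0]]]'|sed -n '2p;4p';python3 -m pendant '[[1,[0,0,0],[0,0,0]],[1,[0,0,0],[0,0,0]]]'|sed -n '1p;2p;4p'
```

```text
tool_pos: [0.5145, -0.1528, 0.0533]
contact_force: [-9.4, -2.6, 5.3]
clock: 19.1
tool_pos: [0.5145, -0.1528, 0.0533]
contact_force: [-8.6, -3.9, 5.9]
```

```bash
python3 -m pendant '[[1,[2,0,0],[0,0,0]],[1,[3,0,0],[0,0,0]],[1,[10,0,0],[0,0,0]],[1,[20,0,0],[0,0,0]],[1,[0,0,-40],[0,0,0]],[1,[0,0,-50],[0,0,0]],[1,[0,0,0],[0,0,10]],[1,[0,0,0],[0,0,0]]]'
python3 - <<'E'
from h import *
s=r.get_state();print(s["q"].round(2) if hasattr(s["q"],'round') else s["q"]);M=R.from_quat(s["eef_rot"]).as_matrix();
ex=np.array([.605,-.796,0]);t=np.array([.4988,.118,.15])-ex*.036
print("shift",M.T@(t-s["tool_pos"])*1000,M[:,0])
E
```

```text
clock: 20.1
tool_pos: [0.4892, -0.1727, 0.1439]
eef_rot: [-0.232, 0.973, -0.001, -0.001]
contact_force: [-0.7, 0.1, 1.4]
opening: 0.004
finger_force: 0.0
[ 0.56  0.74 -0.51  1.96  0.62  0.6   1.67]
shift [-133.08565916  290.54078077   -6.7221679 ] [-0.89266425 -0.45071719  0.00213334]
```

```bash
python3 -m pendant '[[1,[-22,48,0],[0,0,0]],[1,[-22,48,0],[0,0,0]],[1,[-22,48,0],[0,0,0]],[1,[-22,48,0],[0,0,0]],[1,[-22,48,0],[0,0,0]],[1,[-23,50,0],[0,0,0]]]'|sed -n '2p';python3 -m pendant '[[1,[0,0,0],[0,0,10]],[1,[0,0,0],[0,0,10]],[1,[0,0,0],[0,0,10]],[1,[0,0,0],[0,0,10]],[1,[0,0,0],[0,0,10]],[1,[0,0,0],[0,0,10]],[1,[0,0,0],[0,0,10]],[1,[0,0,0],[0,0,10]]]'|sed -n '2p'; python3 -m pendant '[[1,[0,0,0],[0,0,0]],[1,[0,0,0],[0,0,0]]]'
python3 - <<'E'
from h import *
s=r.get_state();M=R.from_quat(s["eef_rot"]).as_matrix();print(s["q"],s["contact_force"])
ex=np.array([.605,-.796,0]);t=np.array([.4988,.118,.0535])
print("knob",M.T@(t-s["tool_pos"])*1000,M[:,0])
d=snap("wrist");cv2.imwrite("pics/w4.png",d["img"][:,:,::-1])
E
```

```text
tool_pos: [0.4773, 0.1479, 0.1425]
tool_pos: [0.4773, 0.1464, 0.1426]
clock: 22.1
tool_pos: [0.4776, 0.1469, 0.143]
eef_rot: [0.446, 0.895, -0.001, -0.001]
contact_force: [0.9, -0.3, -0.5]
opening: 0.006
finger_force: 0.0
[-0.35775946  0.68428622 -0.05313165  2.0301727   0.08001976  0.43210546
  0.17411711] [ 0.90868128 -0.29762234 -0.52022568]
knob [-35.95383056  -0.20088565  89.42722159] [-0.60188175  0.79858478  0.00083971]
```

View pics/w4.png

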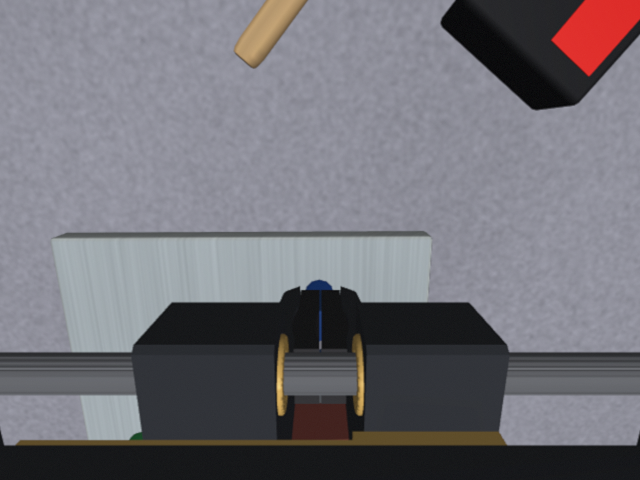

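Blue knob's foot peeks out at (319,285), laterally centred and ahead of the fingers. Descend and push.

```bash
python3 -m pendant '[[1,[0,0,40],[0,0,0]],[1,[0,0,35],[0,0,0]],[1,[0,0,14],[0,0,0]],[1,[0,0,0],[0,0,0]],[1,[-3,0,0],[0,0,0]],[1,[-3,0,0],[0,0,0]],[1,[-3,0,0],[0,0,0]],[1,[-2,0,0],[0,0,0]]]'|sed -n '2p;4p';python3 -m pendant '[[1,[-1,0,0],[0,0,0]],[1,[-1,0,0],[0,0,0]],[1,[-1,0,0],[0,0,0]],[1,[-1,0,0],[0,0,0]],[1,[-1,0,0],[0,0,0]]]'|sed -n '2p;4p';python3 -m pendant '[[1,[-1,0,0],[0,0,0]],[1,[-1,0,0],[0,0,0]],[1,[-1,0,0],[0,0,0]],[1,[-1,0,0],[0,0,0]]]'|sed -n '2p;4p'
```

```text
tool_pos: [0.4847, 0.1383, 0.0547]
contact_force: [-0.0, 0.3, 0.6]
tool_pos: [0.4873, 0.1345, 0.0543]
contact_force: [0.0, -0.3, 0.2]
tool_pos: [0.4894, 0.1317, 0.0543]
contact_force: [-1.6, 1.8, -0.2]
```

```bash
python3 -m pendant '[[1,[-1,0,0],[0,0,0]],[1,[-1,0,0],[0,0,0]],[1,[-1,0,0],[0,0,0]]]'|sed -n '2p;4p';python3 -m pendant '[[1,[-1,0,0],[0,0,0]],[1,[-1,0,0],[0,0,0]]]'|sed -n '2p;4p'; python3 -m pendant '[[1,[-0.5,0,0],[0,0,0]],[1,[-0.5,0,0],[0,0,0]]]'|sed -n '2p;4p'
```

```text
tool_pos: [0.4915, 0.1289, 0.0543]
contact_force: [-1.1, 2.4, -0.1]
tool_pos: [0.4928, 0.1272, 0.0543]
contact_force: [0.0, 1.9, 0.4]
tool_pos: [0.4933, 0.1265, 0.0543]
contact_force: [-1.0, 1.7, 0.4]
```

```bash
python3 -m pendant '[[1,[-0.5,0,0],[0,0,0]]]'|sed -n '2p;4p';python3 -m pendant '[[1,[-0.5,0,0],[0,0,0]]]'|sed -n '2p;4p'; python3 -m pendant '[[1,[-0.5,0,0],[0,0,0]]]'|sed -n '2p;4p'
```

```text
tool_pos: [0.4936, 0.1261, 0.0543]
contact_force: [-1.1, 0.8, 0.5]
tool_pos: [0.4939, 0.1257, 0.0543]
contact_force: [-0.6, 2.4, 0.1]
tool_pos: [0.4943, 0.1253, 0.0543]
contact_force: [-0.6, 2.1, -0.7]
```

```bash
python3 -m pendant '[[1,[-0.4,0,0],[0,0,0]]]'|sed -n '2p;4p';python3 -m pendant '[[1,[-0.4,0,0],[0,0,0]]]'|sed -n '2p;4p'
```

```text
tool_pos: [0.4945, 0.125, 0.0543]
contact_force: [-0.5, 2.2, 0.0]
tool_pos: [0.4948, 0.1246, 0.0544]
contact_force: [0.3, 1.7, 0.7]
```

```bash
python3 -m pendant '[[1,[-0.4,0,0],[0,0,0]]]'|sed -n '2p;4p';python3 -m pendant '[[1,[-0.4,0,0],[0,0,0]]]'|sed -n '2p;4p'; python3 -m pendant '[[1,[-0.4,0,0],[0,0,0]]]'|sed -n '2p;4p'
```

```text
tool_pos: [0.495, 0.1243, 0.0543]
contact_force: [-1.0, 1.7, 1.1]
tool_pos: [0.4952, 0.124, 0.0543]
contact_force: [-1.1, 1.8, 0.4]
tool_pos: [0.4955, 0.1237, 0.0543]
contact_force: [-1.8, 2.2, 0.3]
```

```bash
python3 -m pendant '[[1,[-0.4,0,0],[0,0,0]]]'|sed -n '2p;4p';python3 -m pendant '[[1,[-0.4,0,0],[0,0,0]]]'|sed -n '2p;4p'; python3 -m pendant '[[1,[-0.4,0,0],[0,0,0]]]'|sed -n '2p;4p'
```

```text
tool_pos: [0.4957, 0.1234, 0.0543]
contact_force: [-0.3, 2.2, 0.1]
tool_pos: [0.4959, 0.1231, 0.0543]
contact_force: [-1.2, 2.5, -0.5]
tool_pos: [0.496, 0.123, 0.0543]
contact_force: [-1.0, 3.3, 0.3]
```

```bash
python3 -m pendant '[[1,[-0.4,0,0],[0,0,0]]]'|sed -n '2p;4p';python3 -m pendant '[[1,[-0.4,0,0],[0,0,0]]]'|sed -n '2p;4p'
```

```text
tool_pos: [0.496, 0.1229, 0.0543]
contact_force: [-2.3, 4.1, 0.6]
tool_pos: [0.4961, 0.1228, 0.0543]
contact_force: [-2.5, 4.7, 1.3]
```

```bash
python3 -m pendant '[[1,[-0.4,0,0],[0,0,0]],[1,[-0.4,0,0],[0,0,0]]]'|sed -n '2p;4p'
```

```text
tool_pos: [0.4962, 0.1227, 0.0543]
contact_force: [-4.4, 5.5, 1.7]
```

```bash
python3 -m pendant '[[1,[-0.3,0,0],[0,0,0]],[1,[0,0,0],[0,0,0]]]'|sed -n '2p;4p'
```

```text
tool_pos: [0.4962, 0.1227, 0.0543]
contact_force: [-3.3, 6.4, 2.3]
```

```bash
python3 -m pendant '[[1,[-0.2,0,0],[0,0,0]],[1,[0,0,0],[0,0,0]]]'|sed -n '2p;4p'
```

```text
tool_pos: [0.4962, 0.1227, 0.0543]
contact_force: [-2.4, 6.1, 1.6]
```

```bash
python3 -m pendant '[[1,[-0.3,0,0],[0,0,0]],[1,[-0.3,0,0],[0,0,0]]]'|sed -n '2p;4p';python3 -m pendant '[[1,[0,0,0],[0,0,0]]]'|sed -n '2p;4p'
```

```text
tool_pos: [0.4962, 0.1226, 0.0543]
contact_force: [-5.5, 7.4, 2.1]
tool_pos: [0.4962, 0.1226, 0.0543]
contact_force: [-5.7, 7.4, 1.5]
```

```bash
python3 -m pendant '[[1,[-0.3,0,0],[0,0,0]],[1,[0,0,0],[0,0,0]]]'|sed -n '2p;4p';python3 -m pendant '[[1,[0,0,0],[0,0,0]],[1,[0,0,0],[0,0,0]]]'|sed -n '1p;2p;4p'
```

```text
tool_pos: [0.4962, 0.1226, 0.0543]
contact_force: [-5.4, 7.3, 2.2]
clock: 28.4
tool_pos: [0.4962, 0.1226, 0.0543]
contact_force: [-5.1, 8.9, 3.6]
```

```bash
python3 -m pendant '[[1,[2,0,0],[0,0,0]],[1,[3,0,0],[0,0,0]],[1,[12,0,0],[0,0,0]],[1,[15,0,-5],[0,0,0]],[1,[10,0,-55],[0,0,0]],[1,[10,0,-60],[0,0,0]],[1,[0,0,-60],[0,0,0]],[1,[0,0,-40],[0,0,0]]]'; python3 -m pendant '[[1,[60,0,0],[0,0,0]],[1,[60,0,0],[0,0,0]],[1,[0,0,0],[0,0,0]],[1,[0,0,0],[0,0,0]]]'
python3 - <<'E'
from h import *
d=snap("wrist");cv2.imwrite("pics/w5.png",d["img"][:,:,::-1])
T=snap("top");S=snap("scene")
print(blobs(T,"red",(195,255,248,300)),blobs(S,"red",(305,140,365,190)))
for z in(.06,.067,.075):print(onz(T,(219.6,282.5),z))
print(blobs(d,"red",(0,0,640,480)))
E
```

```text
clock: 29.4
tool_pos: [0.4668, 0.163, 0.2774]
eef_rot: [0.448, 0.894, 0.001, 0.0]
contact_force: [0.6, -0.7, -0.3]
opening: 0.003
finger_force: 0.0
clock: 29.9
tool_pos: [0.3949, 0.258, 0.2746]
eef_rot: [0.448, 0.894, -0.001, -0.001]
contact_force: [-0.3, -0.3, 0.4]
opening: 0.005
finger_force: 0.0
[(np.int32(46), [210.0, 266.5], [207, 263, 8, 9]), (np.int32(47), [233.0, 267.9], [229, 264, 7, 11])] [(np.int32(67), [330.6, 151.6], [326, 148, 10, 9]), (np.int32(248), [343.2, 162.8], [331, 153, 26, 21])]
[0.48041996 0.36029843 0.06      ]
[0.47961109 0.35893401 0.067     ]
[0.47868666 0.35737468 0.075     ]
[(np.int32(123), [636.1, 7.9], [632, 0, 8, 20]), (np.int32(91), [636.4, 92.6], [632, 83, 8, 18]), (np.int32(2840), [492.3, 207.0], [451, 164, 83, 87]), (np.int32(774), [464.8, 182.4], [449, 168, 32, 31])]
```

View pics/w5.png

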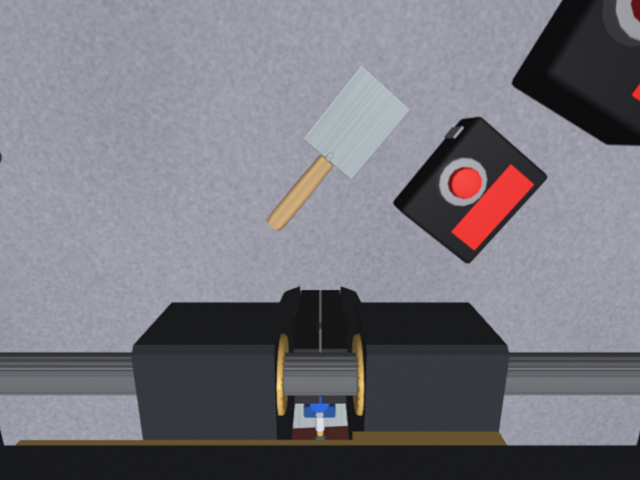

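The zero key of the small readout is at (465,182). The blue ball is visible near the slab through the finger gap at (320,430).

Run:
```python
from h import *
d=snap("wrist");S=snap("scene");p=(464.8,182.4)
K=tri(d,p,S,(330.6,151.6));print(K,onz(d,p,.067))
s=r.get_state();M=R.from_quat(s["eef_rot"]).as_matrix()
print(M.T@(np.array([.480,.359,.067])-s["tool_pos"])*1000)
```

```text
[0.48141841 0.35478373 0.07036149] [0.48206695 0.3546314  0.067     ]
[ 31.6574658  128.62394304 207.144879  ]
```

```bash
python3 -m pendant '[[1,[10,43,0],[0,0,0]],[1,[10,43,20],[0,0,0]],[1,[9.5,42,40],[0,0,0]],[1,[0,0,50],[0,0,0]],[1,[0,0,40],[0,0,0]],[1,[0,0,25],[0,0,0]],[1,[0,0,0],[0,0,0]],[1,[0,0,0],[0,0,0]]]'
python3 - <<'E'
from h import *
d=snap("wrist");cv2.imwrite("pics/w6.png",d["img"][:,:,::-1])
s=r.get_state();M=R.from_quat(s["eef_rot"]).as_matrix()
print(M.T@(np.array([.481,.357,.069])-s["tool_pos"])*1000, blobs(d,"red",(250,250,400,450)))
E
```

```text
clock: 31.15
tool_pos: [0.4809, 0.3584, 0.1002]
eef_rot: [0.448, 0.894, 0.0, -0.0]
contact_force: [-0.8, 0.1, -0.1]
opening: 0.009
finger_force: 0.0
[-1.3391431  -1.01837025 31.60225997] [(np.int32(1110), [385.2, 285.3], [360, 252, 40, 51]), (np.int32(1761), [317.6, 274.7], [289, 254, 57, 57]), (np.int32(12), [320.0, 348.0], [319, 346, 3, 6])]
```

View pics/w6.png

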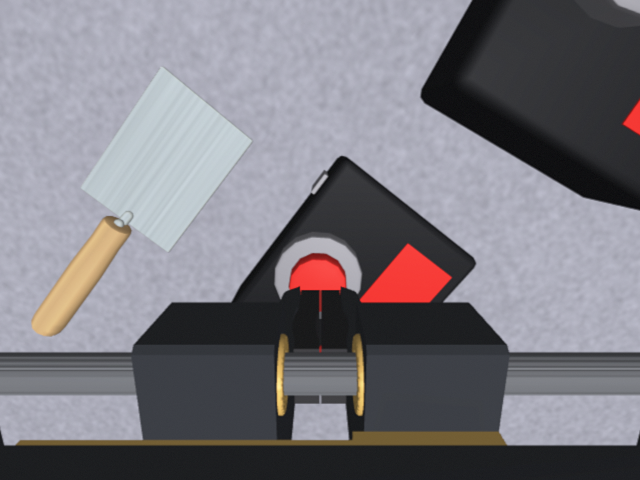

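The key is centred under the fingertips (317,281). Press down.

```bash
python3 -m pendant '[[1,[0,-1,10],[0,0,0]],[1,[0,0,10],[0,0,0]],[1,[0,0,4],[0,0,0]],[1,[0,0,2],[0,0,0]],[1,[0,0,2],[0,0,0]],[1,[0,0,2],[0,0,0]]]'|sed -n '2p;4p';python3 -m pendant '[[1,[0,0,1.5],[0,0,0]],[1,[0,0,1.5],[0,0,0]]]'|sed -n '2p;4p';python3 -m pendant '[[1,[0,0,1],[0,0,0]],[1,[0,0,1],[0,0,0]]]'|sed -n '2p;4p'
```

```text
tool_pos: [0.479, 0.3577, 0.0695]
contact_force: [-0.6, 0.0, 4.0]
tool_pos: [0.479, 0.3577, 0.0664]
contact_force: [-1.8, -1.3, 7.9]
tool_pos: [0.479, 0.3577, 0.0662]
contact_force: [-6.2, -3.6, 24.7]
```

```bash
python3 -m pendant '[[1,[0,0,1],[0,0,0]],[1,[0,0,1],[0,0,0]]]'|sed -n '2p;4p';python3 -m pendant '[[1,[0,0,1],[0,0,0]],[1,[0,0,0],[0,0,0]]]'|sed -n '2p;4p'
```

```text
tool_pos: [0.4791, 0.3578, 0.0659]
contact_force: [-9.7, -5.7, 38.8]
tool_pos: [0.4791, 0.3578, 0.0659]
contact_force: [-9.0, -6.0, 39.8]
```

Bottomed out; release and clear upward.

```bash
python3 -m pendant '[[1,[0,0,-4],[0,0,0]],[1,[0,0,-6],[0,0,0]],[1,[0,0,-20],[0,0,0]],[1,[0,0,-50],[0,0,0]],[1,[0,0,-50],[0,0,0]],[1,[0,0,-50],[0,0,0]],[1,[0,0,0],[0,0,0]],[1,[0,0,0],[0,0,0]]]'
python3 - <<'E'
from h import *
T=snap("top");S=snap("scene")
a=cv2.resize(T["img"][195:345,195:430],None,fx=2.5,fy=2.5,interpolation=cv2.INTER_CUBIC)[:, :400]
b=S["img"][190:330,180:325]
b=cv2.resize(b,(600,580),interpolation=cv2.INTER_CUBIC)
cv2.imwrite("pics/f.png",b[:,:,::-1])
E
```

```text
clock: 33.95
tool_pos: [0.4791, 0.3575, 0.2404]
eef_rot: [0.448, 0.894, -0.001, -0.001]
contact_force: [-0.5, 0.6, -0.3]
opening: 0.002
finger_force: 0.0
```

View pics/f.png

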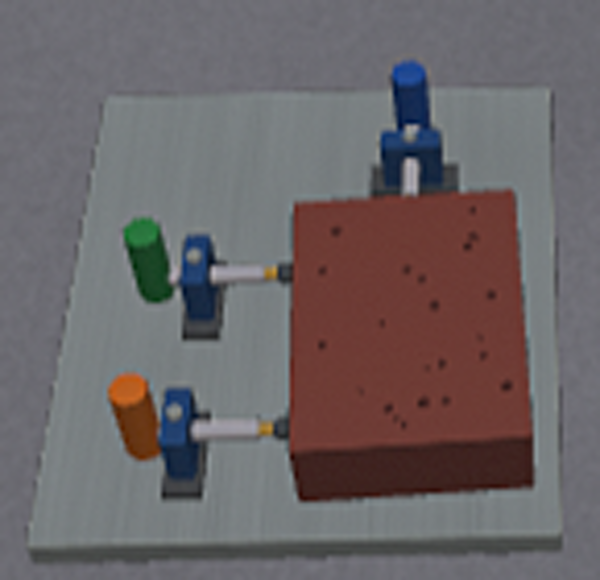

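The green (285,272) and orange (282,428) balls bear on the slab. The blue rod (410,175) reaches its end face, and the slab hasn't moved. Handing in.

```bash
python3 -c "
from plant import r
print(r.finish_job())"
```

```text
the job is handed in; nothing more can be done
None
```

I handed in the job at about 34 s: green, orange and blue plungers pressed in that order to about 7 N on the slab and left touching, then the zero key pressed to its stop at about 40 N and released. The final scene picture shows the green and orange balls on the slab and no visible shift; the blue ball was hidden there, so its touch rests on the force reading.

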